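Set the blade clamp in the sharpening tray

TASK

Pull the sharpening-jig tray out of the low steel unit by its bar handle, all the way to its stop. Then turn the thumbscrew in the tray clockwise (seen from above) until it seats on the clamp strap, and back it off a quarter turn so the shear blade can still be shifted under the strap. Finish while still gripping the thumbscrew and holding it there, with the tray left fully out and the stone, bottle and cup near by left alone.

Things in the scene. Friction and masses are not known exactly. Their poses are not given: they have to be found in the camera images.
- cabinet_front (a point): Middle of the top front edge of the low steel tray unit, fixed on the bench (280 mm deep, 260 wide, 94 high; open front, roof 10 mm thick). Its x axis points into the unit (the tray pulls out towards -x), y along the front edge, z up. Place and yaw (up to 0.25 rad either way) differ each time.
- tray_handle (a point): Middle of the tray's bar handle: level round steel bar, 12 mm thick, 110 mm long along this frame's y, 60 mm above the bench; 39 mm free gap to the tray's front panel (top 62 mm above the bench). x points into the unit. Grip it from above, a finger either side along x. With the tray shut, the unit's roof starts 45 mm behind the bar, its top 34 mm higher.
- tray (a joint): How far the tray is out, m: 0 = shut, 0.16 = at its stop. It slides stiffly, about 4 N plus 10 N per m/s, without spring, and stays where left. Starts 0 to 20 mm out. With the tray at its stop the thumbscrew's axis is 80 mm clear in front of the unit; the tray's side walls reach 40 mm above the bench.
- screw_head (a point): Centre of the thumbscrew's flat upright steel head, 61 mm above the bench: 42 mm wide (along this frame's y, turning with it), 10 thick (x), 28 high. Its axis is vertical; it does not rise or sink. Below: 12 mm shank, clamp strap with top 29 mm above the bench. It rides on the tray's middle line, 129 mm behind the handle bar, 80 mm behind the tray's front panel; under the roof while shut.
- thumbscrew (a joint): Turn of the thumbscrew from its seat, rad: 0 = seated (firm stop), growing counter-clockwise seen from above (loosening); a quarter turn back is 1.57. Steady friction, about 0.08 N m; it stays where left. Starts 2.1 to 3.4 loose. Seated, the flat head lies parallel to the handle bar; a quarter turn back, along the tray's sliding direction.
- whetstone: Loose sharpening stone, a brown-grey block 150 x 50 x 25 mm lying on the bench near the unit; origin at the centre of its underside. Leave alone.
- oil_bottle: Loose grey oil bottle, 52 mm across and 110 mm high, standing on the bench near the unit; origin at the centre of its underside. Leave alone.
- bolt_cup: Loose steel cup, 66 mm across and 60 mm high, standing on the bench near the unit; origin at the centre of its underside. Leave alone.

How it is judged:
On the way, in this order (a step that is already met when the one before it is completed fails the run):
1. the tray is out at its stop, the screw not yet turned home (value of joint tray above 0.154 m and value of joint thumbscrew above 0.5 rad), for 0.2 s.
2. the thumbscrew is turned home on its seat, the tray still out (value of joint thumbscrew below 0.06 rad and value of joint tray above 0.145 m), for 0.1 s.
At the end, for the whole second after the job is handed in: The thumbscrew stands a quarter turn (90 degrees, give or take 17) loose of its seat after having been seated, still, with the fingers gripping it (over 2 N); the tray is within 15 mm of its stop (value of joint thumbscrew between 1.27 and 1.87 rad and velocity of joint thumbscrew between -0.1 and 0.1 rad/s and value of joint tray above 0.145 m and contact force between the fingers and thumbscrew above 2 N); the arm keeps its last pose, push and grip.
It fails at once if the stone is shifted by more than 30 mm or tipped (distance of whetstone from where it was at the start of the episode above 0.03 m or angle between whetstone's own z axis and vertical above 0.4 rad).
It fails at once if the bottle is shifted by more than 30 mm or tipped (distance of oil_bottle from where it was at the start of the episode above 0.03 m or angle between oil_bottle's own z axis and vertical above 0.4 rad).
It fails at once if the cup is shifted by more than 30 mm or tipped (distance of bolt_cup from where it was at the start of the episode above 0.03 m or angle between bolt_cup's own z axis and vertical above 0.4 rad).
It also fails if it takes over 72 s, if anything falls off the work surface, if the arm or the gripper's body presses on something with over 40 N, if the wrist force passes 120 N, or if a joint passes its speed limit or range.

ROBOT

A 6-joint arm with a two-finger parallel gripper is mounted at the origin on the work surface. World frame = base frame: x ahead of the robot, y to its left, z up, the work surface at z = 0. Lengths are in m, angles in rad, forces in N, time in s.
With the tool pointing down it reaches from about 0.4 to 0.925 m from the base axis. Payload 12.5 kg.
Tool frame: the origin (TCP) lies midway between the tips of the shut fingers; the grasp point (between the pads) lies 19 mm behind it; x points along the fingers, y is the direction in which the jaws open and shut, and the axes are right-handed (so a half turn about x gives the same grasp; the last joint's range is limited). The gripper opens to 95 mm and grips with 3 to 60 N. Pads are 20 mm wide; open, the fingers measure 119 mm over their backs; the gripper's body (75 mm by 180 mm) begins 59 mm behind the grasp point.
Start: joints at [-1.446, 0.491, 1.559, -0, 1.092, -0.106], TCP at [0.143, -0.608, 0.215] pointing down, gripper open.
Joint ranges: [-3.1, 3.1], [-0.84, 2.19], [0.05, 2.79], [-1.13, 4.28], [0.06, 2.93], [-2.69, 2.69]. Speed limits (rad/s): [2.22, 2.22, 2.79, 3.14, 3.14, 3.14].

INTERFACE

Orientations are given as a unit quaternion [x, y, z, w].
In Python, from workcell import monitor, cams, order gives the robot as it stands.
- The arm moves only by the tool jog_arm, never from a script. Its argument "targets" is a list of rows, each a list of 4 numbers: the shift along the tool's x, y, z in mm, then the turn about the tool's x in rad. A call has 1 to 10 rows; each row shifts and turns the commanded pose from where the row before left it, along the tool's axes as they then stand; what a row does not reach is not made up. A row lasts 1/12 s, in which the tool goes at most 41.7 mm and 7.16 degrees, less where a joint would pass 70% of its speed; a pose out of reach is approached as far as the arm can. A call is refused whole if a number of a shift passes 41.7 or a number of a turn 0.125, either way. A call with a gripper value outside its range is refused whole. "hand" is the opening, from -1 (shut) to 1 (fully open), set as the call begins (left out, the last holds). The fingers move at their own pace and stop on an object; "force" is the grip in N (left out, the last holds). Time passes only in rows, so rows that do not move let the fingers close. It gives the time, the measured TCP pose, the force and the opening at its end, in the units of the state.
- monitor.state(): the state, without advancing time (a new reading comes with each control period).
- cams.capture(name): name is "side" or "top" or "wrist"; returns the picture (400x640x3 uint8, red, green, blue); there is no depth.
- cams.camera_model(name): a dict with "fx", "fy", "cx", "cy" (pixels), "rvec" (rotation vector, rad) and "tvec" (3), from world to camera coordinates, as OpenCV has them. Camera axes: x right, y down, z forward; pixel columns grow to the right and rows downward; lengths in m; the calibration is good to about 2 mm. A picture is of the moment at which its call begins: read the wrist's pose just before it. camera_model takes no time and is no camera call; for the wrist camera it gives the pose at the moment of the call.
- order.sign_off(): hands the job in, once; it reports no verdict.
The state is a dict: "t": time; "joints": joint angles; "qd": joint speeds; "effort": joint torques, N m; "ee_pos": TCP position; "orientation": TCP orientation; "wrist_force": force on the tool from outside, world axes, zero at the start; "torque": the same for the moment, N m; "width": opening from 0.0 (shut) to 1.0 (fully open).
Only numpy, scipy, OpenCV 4.12 (cv2) and the standard library are available. Lean on these libraries where they do the work, as an engineer would, in place of code of your own. Each camera call takes 0.05 s, during which the arm holds its last target.

## Working session

There is one attempt and no reset: what is moved stays moved. The work goes in short steps, Python scripts to look and compute and a tool call to move; the robot and the scene stay as the last step left them, time stands still between calls to the robot, and variables do not carry over. Pictures are saved under pics/ and viewed, and the job is handed in when it is done.

Besides the shell and the picture viewer there is one more tool, called after "Emit:" as name([rows], argument=value, ...), one row to a line, values as JSON. jog_arm: Moves the arm, as the interface text tells. Its arguments: {"type":"object","properties":{"targets":{"type":"array","items":{"type":"array","items":{"type":"number"}}},"hand":{"type":"number"},"force":{"type":"number"}},"required":["targets"]}

```bash
mkdir -p pics
python3 - <<'E'
from workcell import monitor, cams
import cv2,numpy as np
print(monitor.state())
for n in ["side","top","wrist"]:
    m=cams.camera_model(n);print(n,m)
    im=cams.capture(n);cv2.imwrite(f"pics/{n}0.png",im[:,:,::-1])
E
```

```text
{'t': 0.0, 'joints': array([-1.44560200e+00,  4.91587459e-01,  1.55945284e+00, -9.07924712e-06,
        1.09167316e+00, -1.05553695e-01]), 'qd': array([-1.78999744e-03,  3.16222179e-05,  4.63846628e-04, -2.04373651e-04,
        3.37076065e-04,  3.98710442e-04]), 'effort': array([-3.87632845e-04, -6.12645864e+01, -2.58184004e+01,  6.91613881e-02,
        4.81963798e-02, -9.89821251e-05]), 'ee_pos': array([ 0.14295935, -0.60818575,  0.21404324]), 'orientation': array([-0.70239877, -0.08179855,  0.70241225, -0.08100612]), 'wrist_force': array([ 0.25009422,  0.49419414, -0.53097681]), 'torque': array([0.00884384, 0.03453605, 0.01947991]), 'width': 1.0047054229685781}
side {'fx': 376.9283474418881, 'fy': 376.9283474418881, 'cx': 314.7462130709053, 'cy': 198.45816423864912, 'rvec': array([ 2.15547444, -0.62046556,  0.33839165]), 'tvec': array([-0.5488648 ,  0.25605199,  0.48049311])}
top {'fx': 428.713955559456, 'fy': 428.713955559456, 'cx': 328.426123799862, 'cy': 203.20219559885558, 'rvec': array([ 2.17079482, -2.14537087,  0.11975555]), 'tvec': array([-0.0242666 ,  0.62802988,  0.95247739])}
wrist {'fx': 326.5450061889129, 'fy': 326.5450061889129, 'cx': 319.064878522213, 'cy': 205.86747845678374, 'rvec': array([-2.30004519,  1.82254084,  0.23372613]), 'tvec': array([-0.62319258, -0.02845889,  0.39059129])}
```

View pics/top0.png

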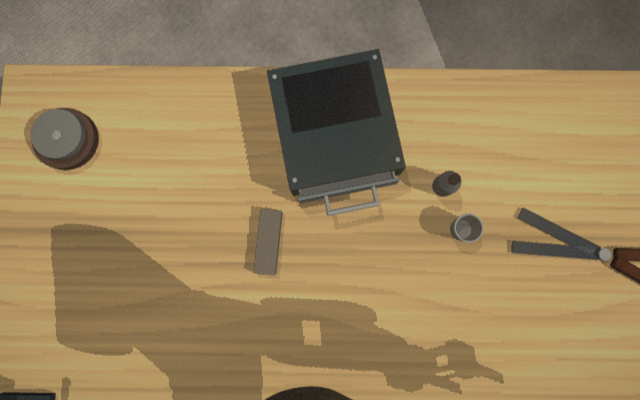

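View pics/side0.png

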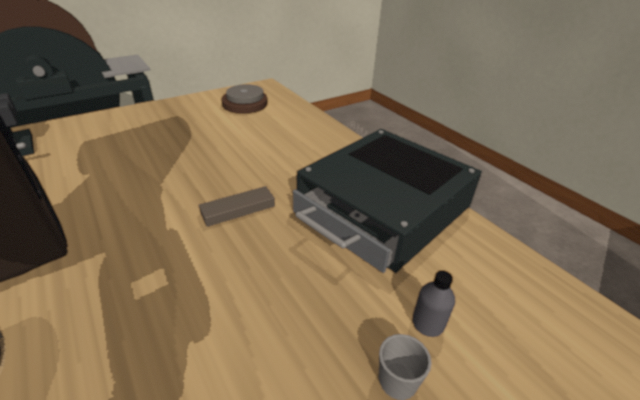

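View pics/wrist0.png

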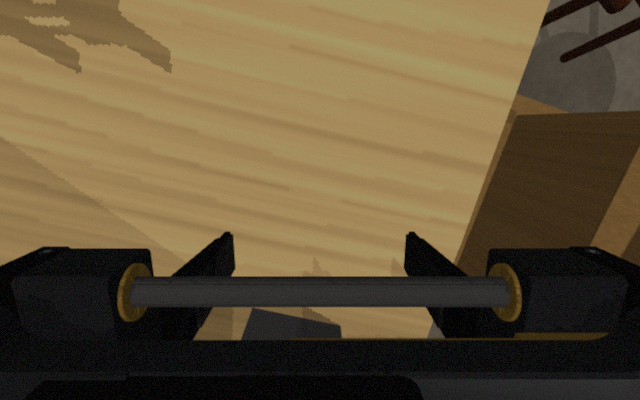

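The top view shows the unit with its handle bar around (327..380, 210), the stone at (268,240), the bottle at (447,184) and the cup at (467,228). I'll zoom in for precise pixels.

```bash
cat > h.py <<'E'
import cv2,numpy as np
from workcell import monitor,cams
def ray(n,px,z,m=None):
    m=m or cams.camera_model(n)
    K=np.array([[m['fx'],0,m['cx']],[0,m['fy'],m['cy']],[0,0,1]])
    R=cv2.Rodrigues(np.array(m['rvec']))[0];t=np.array(m['tvec'])
    C=-R.T@t;d=R.T@np.linalg.inv(K)@np.array([px[0],px[1],1.])
    return C+d*(z-C[2])/d[2]
def proj(n,P,m=None):
    m=m or cams.camera_model(n)
    K=np.array([[m['fx'],0,m['cx']],[0,m['fy'],m['cy']],[0,0,1]])
    return cv2.projectPoints(np.array(P,float).reshape(-1,1,3),np.array(m['rvec']),np.array(m['tvec']),K,None)[0].reshape(-1,2)
E
python3 - <<'E'
import cv2
a=cv2.imread('pics/top0.png')[40:240,240:420]
cv2.imwrite('pics/top0z.png',cv2.resize(a[110:,:],None,fx=4.4,fy=4.4,interpolation=cv2.INTER_CUBIC))
b=cv2.imread('pics/side0.png')[120:280,280:490]
cv2.imwrite('pics/side0z.png',cv2.resize(b,None,fx=3.6,fy=3.6,interpolation=cv2.INTER_CUBIC))
E
```

```text
(no output)
```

View pics/top0z.png

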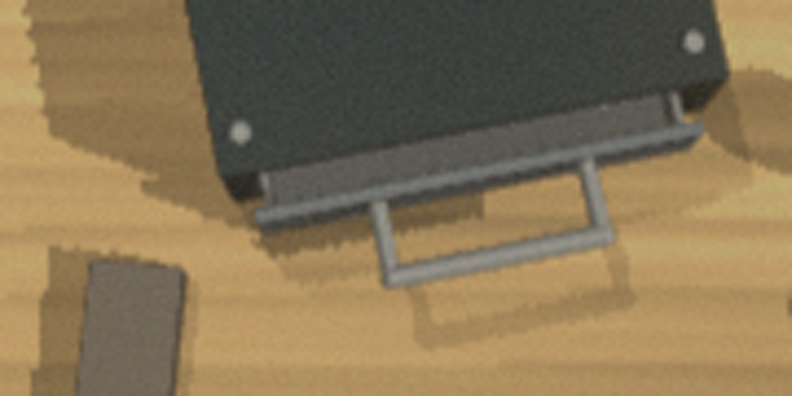

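View pics/side0z.png

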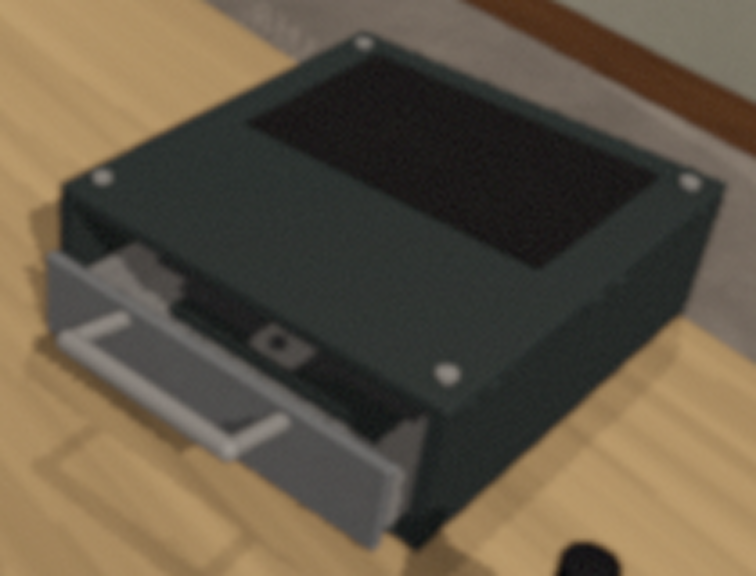

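The zooms give the bar ends in top at about (328.6,213.2) and (378.2,204.1), and in side at about (298.9,214.5) and (344.5,245).

Run:
```python
from h import *
T=lambda u,v:(240+(u+.5)/4.4-.5,150+(v+.5)/4.4-.5)
S=lambda u,v:(280+(u+.5)/3.6-.5,120+(v+.5)/3.6-.5)
a=ray('top',T(388,279),.06);b=ray('top',T(610,238),.06)
print('bar top',a,b,(a+b)/2,np.linalg.norm(a-b))
a2=ray('side',S(66,340),.06);b2=ray('side',S(232,450),.06)
print('bar side',a2,b2,(a2+b2)/2,np.linalg.norm(a2-b2))
c=ray('top',T(220,179),.094);d=ray('top',T(727,77),.094)
print('roof',c,d,(c+d)/2,np.linalg.norm(c-d))
c2=ray('side',S(64,187),.094);d2=ray('side',S(443,412),.094)
print('roof side',c2,d2,(c2+d2)/2,np.linalg.norm(c2-d2))
for p,q in((a,b),(a2,b2),(c,d),(c2,d2)):
    v=q-p; print('yaw (x into unit)',np.arctan2(v[1],v[0])+np.pi/2)
for nm,px,z in(('stone',(268,241),.025),('bottle',(447,184),.1),('cup',(467,228),.06)):print(nm,ray('top',px,z))
s=monitor.state()
from scipy.spatial.transform import Rotation as Ro
print(s['t'],Ro.from_quat(s['orientation']).as_matrix())
```

```text
bar top [ 0.60330696 -0.01588052  0.06      ] [ 0.6256848 -0.1291946  0.06     ] [ 0.61449588 -0.07253756  0.06      ] 0.11550258855643823
bar side [ 0.60298979 -0.01754569  0.06      ] [ 0.62833061 -0.12742766  0.06      ] [ 0.6156602  -0.07248667  0.06      ] 0.11276615104622217
roof [0.64892302 0.06775603 0.094     ] [ 0.70312492 -0.18383518  0.094     ] [ 0.67602397 -0.05803957  0.094     ] 0.2573635213131612
roof side [0.64898188 0.06167702 0.094     ] [ 0.70151755 -0.18441073  0.094     ] [ 0.67524971 -0.06136686  0.094     ] 0.2516330213517765
yaw (x into unit) 0.19497619286813062
yaw (x into unit) 0.22665578862072255
yaw (x into unit) 0.2121932393564785
yaw (x into unit) 0.2103261704316275
stone [0.54003541 0.12190173 0.025     ]
bottle [ 0.66567244 -0.27373525  0.1       ]
cup [ 0.57331672 -0.32721002  0.06      ]
0.15 [[-1.47773747e-04  2.28789257e-01 -9.73475965e-01]
 [ 8.05763312e-04 -9.73475632e-01 -2.28789302e-01]
 [-9.99999664e-01 -8.18200270e-04 -4.04958482e-05]]
```

Handle is at about (0.615, -0.0725) and the unit's yaw is about 0.21. I'll turn the jaws to the yaw first, then travel.

Emit:
jog_arm([
  [0, 0, 0, -0.12],
  [0, 0, 0, -0.12],
  [0, 0, 0, -0.12],
  [0, 0, 0, -0.12],
  [0, 0, 0, -0.12],
  [0, 0, 0, -0.12],
  [0, 0, 0, -0.12],
  [0, 0, 0, -0.12],
  [0, 0, 0, -0.12],
  [0, 0, 0, -0.12],
], hand=0.0, force=30)

```text
t: 0.98
ee_pos: [0.143, -0.6083, 0.2144]
orientation: [0.532, 0.466, -0.532, 0.465]
wrist_force: [-0.0, 0.4, -0.2]
width: 0.503
```

Emit:
jog_arm([
  [0, 0, 0, -0.12],
  [0, 0, 0, -0.12],
  [0, 0, 0, -0.11],
  [0, 0, 0, 0],
])

```text
t: 1.32
ee_pos: [0.143, -0.6083, 0.2144]
orientation: [0.444, 0.551, -0.443, 0.551]
wrist_force: [0.2, -0.2, -0.8]
width: 0.499
```

Emit:
jog_arm([
  [0, 28.6, -21.3, 0],
  [0, 28.6, -21.3, 0],
  [0, 28.6, -21.3, 0],
  [0, 28.6, -21.3, 0],
  [0, 28.6, -21.3, 0],
  [0, 28.6, -21.3, 0],
  [0, 28.6, -21.3, 0],
  [0, 28.6, -21.3, 0],
  [0, 28.6, -21.3, 0],
  [0, 28.6, -21.3, 0],
])

```text
t: 2.15
ee_pos: [0.3791, -0.339, 0.2147]
orientation: [0.446, 0.549, -0.446, 0.549]
wrist_force: [0.5, -0.3, 0.4]
width: 0.497
```

Emit:
jog_arm([
  [0, 28.6, -21.3, 0],
  [0, 28.6, -21.3, 0],
  [0, 28.6, -21.3, 0],
  [0, 28.6, -21.3, 0],
  [0, 28.6, -21.3, 0],
  [0, 28.6, -21.3, 0],
  [8, 28.6, -21.3, 0],
  [8, 25, -21.3, 0],
  [8, 20, -21.3, 0],
  [0, 0, 0, 0],
])

```text
t: 2.98
ee_pos: [0.5796, -0.0979, 0.1889]
orientation: [0.445, 0.55, -0.445, 0.549]
wrist_force: [-0.5, 0.3, -0.5]
width: 0.5
```

Run:
```python
from h import *
from scipy.spatial.transform import Rotation as Ro
s=monitor.state();R=Ro.from_quat(s['orientation']).as_matrix()
print(s['t'],s['ee_pos'],s['joints'],np.arctan2(R[1,1],R[0,1]))
B=np.array([.615,-.0725,.06]);print('to bar in tool',R.T@(B-s['ee_pos']))
m=cams.camera_model('wrist');im=cams.capture('wrist');cv2.imwrite('pics/w1.png',im[:,:,::-1])
u=np.array([np.cos(.21),np.sin(.21),0]);v=np.array([-u[1],u[0],0])
print(proj('wrist',[B,B+.055*v,B-.055*v],m))
im=cams.capture('top');cv2.imwrite('pics/t1.png',im[:,:,::-1])
```

```text
2.9833 [ 0.5795609  -0.09792634  0.18885881] [-2.80063175e-01  4.65795403e-01  1.68179233e+00  8.29192315e-04
  9.95866895e-01 -4.89669839e-01] 0.20915610166182513
to bar in tool [ 0.12883206  0.04011574 -0.01732199]
[[362.48380808 181.66256988]
 [364.45265001 120.41027115]
 [360.68450443 237.64039275]]
```

View pics/w1.png

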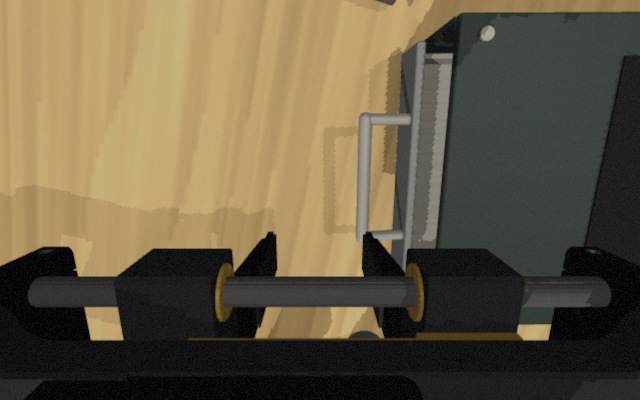

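The wrist view shows the bar from (365,118) to (362,238), within about 2 px of the prediction. I'll centre over it and descend.

Emit:
jog_arm([
  [0, 20, -8.5, 0],
  [0, 20, -8.5, 0],
  [20, 0, 0, 0],
  [20, 0, 0, 0],
  [20, 0, 0, 0],
  [20, 0, 0, 0],
  [20, 0, 0, 0],
  [0, 0, 0, 0],
])

```text
t: 3.75
ee_pos: [0.6118, -0.0779, 0.0877]
orientation: [0.445, 0.55, -0.447, 0.547]
wrist_force: [-0.1, 0.5, -0.6]
width: 0.5
```

Run:
```python
from h import *
from scipy.spatial.transform import Rotation as Ro
s=monitor.state();R=Ro.from_quat(s['orientation']).as_matrix()
B=np.array([.615,-.0725,.06]);print(s['t'],s['ee_pos'],'to bar in tool',R.T@(B-s['ee_pos']))
im=cams.capture('wrist');cv2.imwrite('pics/w2.png',im[:,:,::-1])
```

```text
3.75 [ 0.61182639 -0.0778819   0.08768629] to bar in tool [ 0.02767577  0.00433418 -0.00456443]
```

View pics/w2.png

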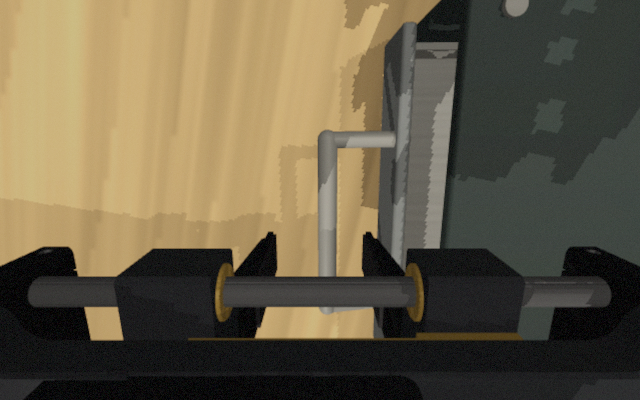

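The bar, at column 327, sits between the fingers (centre 320), so it needs +4 mm. I'll lower and close.

Emit:
jog_arm([
  [12, 2, -2, 0],
  [12, 2, -2, 0],
  [12, 0, 0, 0],
  [11, 0, 0, 0],
  [0, 0, 0, 0],
  [0, 0, 0, 0],
])

```text
t: 4.3
ee_pos: [0.6165, -0.0721, 0.0429]
orientation: [0.445, 0.55, -0.445, 0.549]
wrist_force: [0.5, 0.1, 0.1]
width: 0.5
```

Emit:
jog_arm([
  [0, 0, 0, 0],
  [0, 0, 0, 0],
  [0, 0, 0, 0],
  [0, 0, 0, 0],
  [0, 0, 0, 0],
  [0, 0, 0, 0],
], hand=-1, force=35)

```text
t: 4.8
ee_pos: [0.6167, -0.0722, 0.0438]
orientation: [0.445, 0.55, -0.445, 0.55]
wrist_force: [-5.5, -2.5, 3.2]
width: 0.136
```

Emit:
jog_arm([
  [0, -8, 0, 0],
  [0, -12, 0, 0],
  [0, -12, 0, 0],
  [0, -12, 0, 0],
  [0, -12, 0, 0],
  [0, -12, 0, 0],
  [0, -12, 0, 0],
  [0, -12, 0, 0],
  [0, -12, 0, 0],
  [0, -12, 0, 0],
])

```text
t: 5.63
ee_pos: [0.5037, -0.0966, 0.0438]
orientation: [0.445, 0.549, -0.444, 0.55]
wrist_force: [5.7, 0.1, -4.0]
width: 0.117
```

Emit:
jog_arm([
  [0, -6, 0, 0],
  [0, -6, 0, 0],
  [0, -5, 0, 0],
  [0, -5, 0, 0],
  [0, -4, 0, 0],
])

```text
t: 6.05
ee_pos: [0.4781, -0.1021, 0.0438]
orientation: [0.445, 0.549, -0.445, 0.55]
wrist_force: [4.6, -1.5, -1.7]
width: 0.119
```

Emit:
jog_arm([
  [0, -2, 0, 0],
  [0, -2, 0, 0],
  [0, -2, 0, 0],
  [0, 0, 0, 0],
])

```text
t: 6.38
ee_pos: [0.4762, -0.1027, 0.0438]
orientation: [0.447, 0.547, -0.443, 0.552]
wrist_force: [27.0, 15.5, -14.1]
width: 0.119
```

Force rose to about 30 N, so the tray is at its stop. Next: ease off, open and check.

Emit:
jog_arm([
  [0, 2, 0, 0],
  [0, 1.5, 0, 0],
  [0, 0, 0, 0],
])

```text
t: 6.63
ee_pos: [0.4762, -0.1025, 0.0438]
orientation: [0.445, 0.549, -0.445, 0.55]
wrist_force: [5.9, -0.9, -1.6]
width: 0.117
```

Emit:
jog_arm([
  [0, 0, 0, 0],
  [0, 0, 0, 0],
  [0, 0, 0, 0],
  [0, 0, 0, 0],
  [0, 0, 0, 0],
], hand=-0.1)

```text
t: 7.05
ee_pos: [0.4751, -0.1022, 0.0436]
orientation: [0.445, 0.55, -0.445, 0.549]
wrist_force: [-0.3, 1.0, 1.6]
width: 0.406
```

Emit:
jog_arm([
  [15, 0, 0, 0],
])

```text
t: 7.13
ee_pos: [0.4762, -0.1026, 0.0301]
orientation: [0.445, 0.549, -0.445, 0.551]
wrist_force: [0.7, -0.5, -0.7]
width: 0.436
```

Wrong sign there: +x is down. Nothing was touched (tip at 30 mm). Going up now.

Emit:
jog_arm([
  [-15, 0, 0, 0],
  [-30, 0, 0, 0],
  [-35, 0, 0, 0],
  [-35, 0, 0, 0],
  [-35, 0, 0, 0],
  [0, 0, 0, 0],
])

```text
t: 7.63
ee_pos: [0.4773, -0.1029, 0.1842]
orientation: [0.446, 0.547, -0.444, 0.553]
wrist_force: [0.9, -0.6, -0.1]
width: 0.448
```

Run:
```python
from h import *
s=monitor.state();print(s['t'],s['ee_pos'],s['joints'])
for n in('top','wrist','side'):
    im=cams.capture(n);cv2.imwrite(f'pics/{n}3.png',im[:,:,::-1])
a=cv2.imread('pics/top3.png')[150:280,260:440];cv2.imwrite('pics/top3z.png',cv2.resize(a,None,fx=4.4,fy=4.4,interpolation=cv2.INTER_CUBIC))
```

```text
7.6333 [ 0.47732097 -0.10288255  0.18418267] [-3.47631172e-01  3.33713503e-01  1.92788182e+00 -8.96068073e-05
  8.71545985e-01 -5.57725168e-01]
```

View pics/wrist3.png

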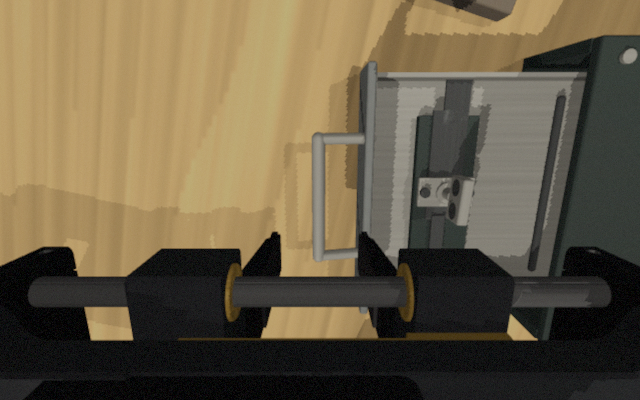

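View pics/top3z.png

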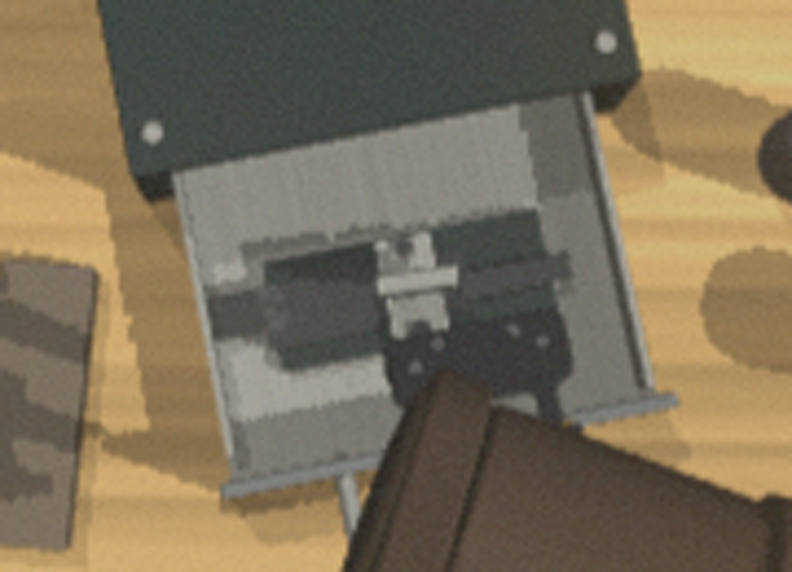

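View pics/side3.png

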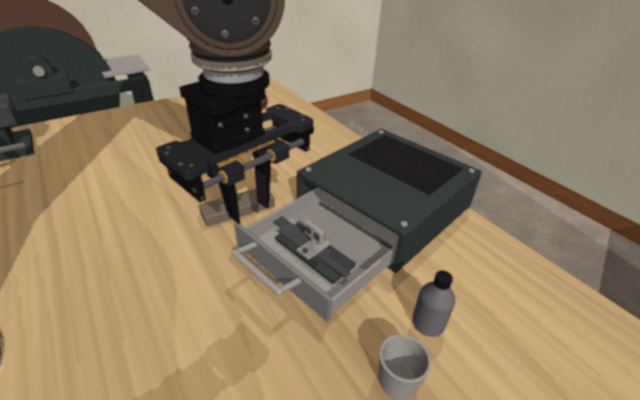

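The tray is fully out. In the zoomed top view the head's top edge runs from (380,284) to (458,276). The wrist view shows it around (460,200).

Run:
```python
from h import *
T=lambda u,v:(260+(u+.5)/4.4-.5,150+(v+.5)/4.4-.5)
a=ray('top',T(380,284),.075);b=ray('top',T(458,276),.075)
print(a,b,(a+b)/2,np.linalg.norm(a-b)); v=a-b
print('head dir angle',np.arctan2(v[1],v[0])-np.pi/2,' phi mod pi =',np.arctan2(v[1],v[0])-np.pi/2-.21)
# expected from bar
print('expect',np.array([.476+.129*np.cos(.21)-.000,-.1025+.129*np.sin(.21)]))
w=cv2.imread('pics/wrist3.png')[140:260,380:540];cv2.imwrite('pics/w3z.png',cv2.resize(w,None,fx=5,fy=5,interpolation=cv2.INTER_CUBIC))
print(proj('wrist',[[*((a+b)/2)[:2],.075],a,b]))
```

```text
[ 0.59983379 -0.05622273  0.075     ] [ 0.60432387 -0.09537839  0.075     ] [ 0.60207883 -0.07580056  0.075     ] 0.03941227094976523
head dir angle 0.11417388578792242  phi mod pi = -0.09582611421207757
expect [ 0.60216599 -0.07560867]
[[469.05234109 207.42361703]
 [473.90299104 185.12607305]
 [464.36678494 228.96225528]]
```

View pics/w3z.png

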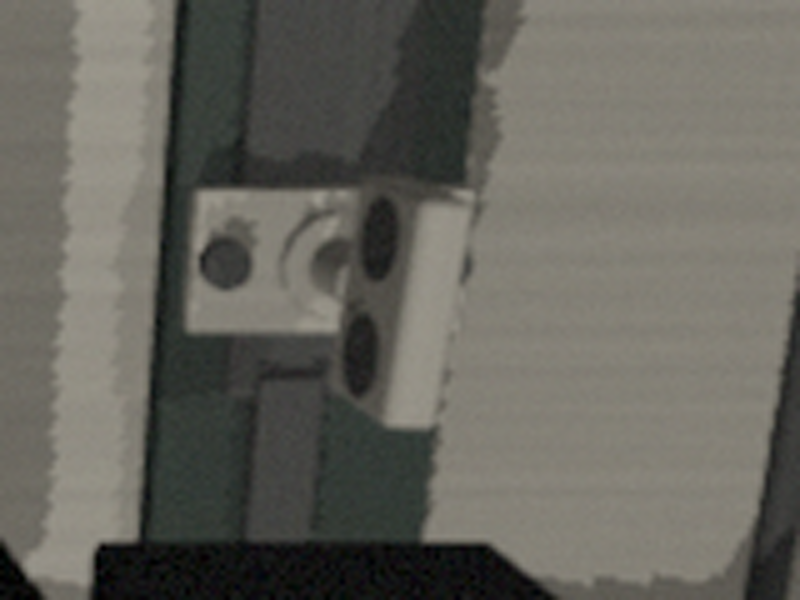

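The top face in the wrist view runs from (469,179) to (462,225), so the head is about 0.13 rad clockwise of the bar direction and the screw is about 3.0 loose. Plan: grip at yaw ~0.08, turn about 1.5 clockwise, re-grip half a turn round, turn to the seat, then back off.

Run:
```python
from h import *
from scipy.spatial.transform import Rotation as Ro
m=cams.camera_model('wrist')
a=ray('wrist',(469,179),.075,m);b=ray('wrist',(462.3,225),.075,m);v=a-b
print(a,b,(a+b)/2,np.linalg.norm(v),np.arctan2(v[1],v[0])-np.pi/2)
c=ray('wrist',(318.5,135),.06,m);d=ray('wrist',(317.5,258),.06,m);v=c-d
print('bar',c,d,(c+d)/2,np.linalg.norm(v),np.arctan2(v[1],v[0])-np.pi/2)
s=monitor.state();R=Ro.from_quat(s['orientation']).as_matrix();print(s['ee_pos'],np.arctan2(R[1,1],R[0,1]),R.T@(np.array([.602,-.0757,.064])-s['ee_pos']))
```

```text
[ 0.59406929 -0.05206166  0.075     ] [ 0.6013917 -0.0922622  0.075    ] [ 0.59773049 -0.07216193  0.075     ] 0.04086197046164575 0.18017201009586636
bar [ 0.4619112  -0.04352265  0.06      ] [ 0.48476645 -0.15573843  0.06      ] [ 0.47333883 -0.09963054  0.06      ] 0.11451961277982782 0.20092414291059124
[ 0.47509383 -0.10216875  0.17834467] 0.21001862561975576 [0.11433205 0.12964697 0.00056428]
```

Emit:
jog_arm([
  [0, 26, 10, 0],
  [0, 26, 10, 0],
  [0, 26, 10, 0],
  [0, 26, 10, 0],
  [0, 26, 10, 0],
  [0, 0, 0, 0],
  [0, 0, 0, 0],
  [0, 0, 0, 0],
], hand=0.4)

```text
t: 8.45
ee_pos: [0.6119, -0.1238, 0.1767]
orientation: [0.444, 0.551, -0.445, 0.549]
wrist_force: [0.1, 0.6, 1.4]
width: 0.699
```

Run:
```python
from h import *
from scipy.spatial.transform import Rotation as Ro
s=monitor.state();R=Ro.from_quat(s['orientation']).as_matrix();print(s['t'],s['ee_pos'],np.arctan2(R[1,1],R[0,1]),R.T@(np.array([.602,-.0757,.064])-s['ee_pos']))
print(cams.camera_model('wrist'))
im=cams.capture('wrist');cv2.imwrite('pics/w4.png',im[:,:,::-1])
im=cams.capture('top');cv2.imwrite('pics/t4.png',im[:,:,::-1])
w=cv2.imread('pics/w4.png')[60:260,180:460];cv2.imwrite('pics/w4z.png',cv2.resize(w,None,fx=2.8,fy=2.8,interpolation=cv2.INTER_CUBIC))
```

```text
8.45 [ 0.61193694 -0.12380336  0.17674834] 0.21008887581694427 [ 0.11282604  0.00066254 -0.04893578]
{'fx': 326.5450061889129, 'fy': 326.5450061889129, 'cx': 319.064878522213, 'cy': 205.86747845678374, 'rvec': array([-2.87596817, -0.30351326, -0.03170473]), 'tvec': array([-0.57194905, -0.25871239,  0.29480922])}
```

View pics/w4z.png

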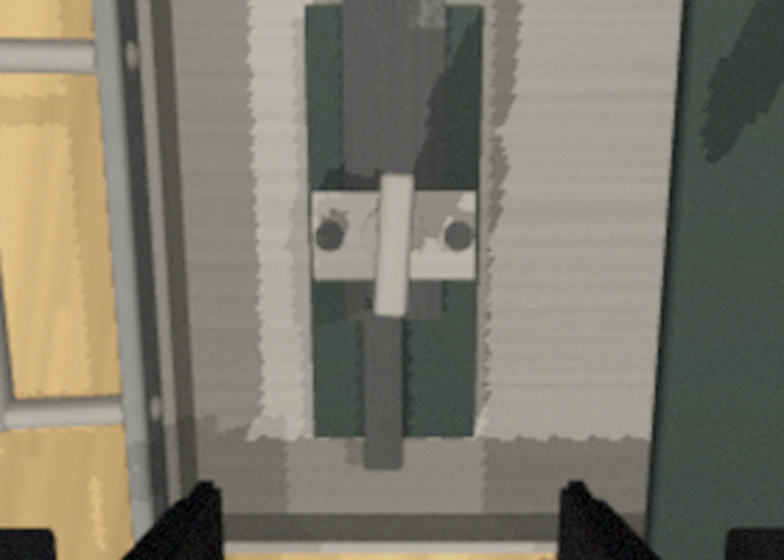

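Clear view now: the head's top face runs from (397,175) to (391,315) in the zoom.

Run:
```python
from h import *
m={'fx': 326.5450061889129, 'fy': 326.5450061889129, 'cx': 319.064878522213, 'cy': 205.86747845678374, 'rvec': np.array([-2.87596817, -0.30351326, -0.03170473]), 'tvec': np.array([-0.57194905, -0.25871239,  0.29480922])}
Z=lambda u,v:(180+(u+.5)/2.8-.5,60+(v+.5)/2.8-.5)
def f(p,q,z):
    a=ray('w',Z(*p),z,m);b=ray('w',Z(*q),z,m);v=a-b
    print((a+b)/2,np.linalg.norm(v),np.arctan2(v[1],v[0])-np.pi/2)
f((397,175),(391,315),.075)
f((382,176),(376,314),.075);f((411,176),(405,315),.075)
f((684,0),(648,540),.094)   # roof front
f((312,192),(314,279),.032); f((476,192),(475,279),.032)
f((305,6),(314,436),.03);f((482,6),(474,436),.03)
```

```text
[ 0.60197314 -0.07405417  0.075     ] 0.040635280303786096 0.1673354603494106
[ 0.5976599  -0.07496277  0.075     ] 0.04006573222019965 0.16264712841125317
[ 0.60602626 -0.07333282  0.075     ] 0.04034714898294405 0.17081970358210996
[ 0.67729171 -0.06863095  0.094     ] 0.14817019600068507 0.21733728364149507
[ 0.57502262 -0.07952612  0.032     ] 0.029071874546890145 0.21214220533065165
[ 0.62894873 -0.06803151  0.032     ] 0.02905100594926837 0.22114316136037404
[ 0.57361868 -0.07901939  0.03      ] 0.1439406350501477 0.209183751542245
[ 0.62969421 -0.06706701  0.03      ] 0.14382642725832548 0.2145269651916457
```

The head stands at about yaw 0.167 against the unit's 0.213, so the screw is about 3.1 rad loose, centred at (0.602,-0.0745). Moving over it and down.

Emit:
jog_arm([
  [0, 0.5, -25, 0],
  [0, 0.5, -25, 0],
  [0, 0, 0, 0.04],
  [20, 0, 0, 0],
  [20, 0, 0, 0],
  [20, 0, 0, 0],
  [0, 0, 0, 0],
  [0, 0, 0, 0],
  [0, 0, 0, 0],
])

```text
t: 9.3
ee_pos: [0.6038, -0.0752, 0.1198]
orientation: [0.456, 0.54, -0.456, 0.541]
wrist_force: [-0.5, -1.1, -0.2]
width: 0.702
```

```bash
cat > st.py <<'E'
from h import *
from scipy.spatial.transform import Rotation as Ro
s=monitor.state();R=Ro.from_quat(s['orientation']).as_matrix();print(s['t'],s['ee_pos'],'yaw',np.arctan2(R[1,1],R[0,1]),'d',R.T@(np.array([.602,-.0747,.045])-s['ee_pos']),s['joints'],s['wrist_force'],s['torque'],s['width'])
E
python3 st.py
```

```text
9.3 [ 0.60379491 -0.07515811  0.11975246] yaw 0.16983701227662237 d [ 0.07475035 -0.00176575 -0.00079304] [-2.32322606e-01  5.73351978e-01  1.69851562e+00 -1.06886411e-04
  8.68613151e-01 -4.02090374e-01] [-0.53651407 -1.11216296 -0.15577453] [-0.03682907 -0.09576568  0.01407464] 0.7017059226017692
```

Emit:
jog_arm([
  [20, -1.5, -0.5, 0],
  [20, 0, 0, 0],
  [20, 0, 0, 0],
  [14, 0, 0, 0],
  [0, 0, 0, 0],
  [0, 0, 0, 0],
])

```text
t: 9.8
ee_pos: [0.6024, -0.0749, 0.0455]
orientation: [0.456, 0.54, -0.456, 0.541]
wrist_force: [0.1, -0.2, -0.3]
width: 0.701
```

Emit:
jog_arm([
  [0, 0, 0, 0],
  [0, 0, 0, 0],
  [0, 0, 0, 0],
  [0, 0, 0, 0],
  [0, 0, 0, 0],
  [0, 0, 0, 0],
  [0, 0, 0, 0],
  [0, 0, 0, 0],
], hand=-1, force=25)

```text
t: 10.47
ee_pos: [0.6021, -0.0748, 0.0446]
orientation: [0.456, 0.541, -0.456, 0.541]
wrist_force: [-0.2, -0.4, -1.2]
width: 0.198
```

```bash
python3 st.py
```

```text
10.4667 [ 0.60205172 -0.07476536  0.04462986] yaw 0.17002632216506366 d [-3.70148813e-04 -3.99174980e-05 -7.31315483e-05] [-2.32352502e-01  6.74066916e-01  1.75279805e+00 -1.30796168e-04
  7.14709697e-01 -4.02280038e-01] [-0.15991631 -0.37182847 -1.21877829] [-0.00878764 -0.09331578  0.031659  ] 0.19836942518211065
```

Width is still closing, so I'll wait.

Emit:
jog_arm([
  [0, 0, 0, 0],
  [0, 0, 0, 0],
  [0, 0, 0, 0],
  [0, 0, 0, 0],
])

```text
t: 10.8
ee_pos: [0.6022, -0.0748, 0.0446]
orientation: [0.456, 0.541, -0.456, 0.541]
wrist_force: [2.4, 0.0, -0.4]
width: 0.108
```

Gripped (10.3 mm). First clockwise stroke.

Emit:
jog_arm([
  [0, 0, 0, 0.05],
  [0, 0, 0, 0.1],
  [0, 0, 0, 0.1],
  [0, 0, 0, 0.1],
  [0, 0, 0, 0.1],
  [0, 0, 0, 0.1],
  [0, 0, 0, 0.1],
  [0, 0, 0, 0.1],
  [0, 0, 0, 0.05],
  [0, 0, 0, 0],
])

```text
t: 11.63
ee_pos: [0.6025, -0.0748, 0.0446]
orientation: [0.631, 0.32, -0.63, 0.32]
wrist_force: [3.9, 0.3, -1.6]
width: 0.102
```

```bash
python3 st.py
```

```text
11.6333 [ 0.60249103 -0.0748188   0.04463324] yaw -0.6321573950690016 d [-0.00036726 -0.000466    0.00019418] [-2.32288455e-01  6.74245476e-01  1.75232965e+00 -7.19160555e-05
  7.14028351e-01  3.99923107e-01] [ 3.86017056  0.34223216 -1.55810434] [-0.04278934 -0.65062717  0.05632344] 0.10173511859071072
```

Emit:
jog_arm([
  [0, 0, 0, 0.05],
  [0, 0, 0, 0.1],
  [0, 0, 0, 0.1],
  [0, 0, 0, 0.1],
  [0, 0, 0, 0.1],
  [0, 0, 0, 0.1],
  [0, 0, 0, 0.1],
  [0, 0, 0, 0.1],
  [0, 0, 0, 0.02],
  [0, 0, 0, 0],
])

```text
t: 12.47
ee_pos: [0.6026, -0.0751, 0.0446]
orientation: [0.705, 0.061, -0.704, 0.061]
wrist_force: [4.5, -1.8, -3.5]
width: 0.106
```

Emit:
jog_arm([
  [0, 0, 0, 0],
  [0, 0, 0, 0],
  [0, 0, 0, 0],
  [0, 0, 0, 0],
  [0, 0, 0, 0],
  [0, 0, 0, 0],
  [0, 0, 0, 0],
  [0, 0, 0, 0],
], hand=0.4)

```text
t: 13.13
ee_pos: [0.602, -0.0747, 0.0446]
orientation: [-0.704, -0.06, 0.705, -0.06]
wrist_force: [0.4, 0.2, 0.0]
width: 0.613
```

```bash
python3 st.py
python3 - <<'E'
from h import *
for n in('wrist','side'):
    im=cams.capture(n);cv2.imwrite(f'pics/{n}5.png',im[:,:,::-1])
E
```

```text
13.1333 [ 0.60201681 -0.07474743  0.0446298 ] yaw -1.3997787119823735 d [-3.70197743e-04 -4.95836131e-05  8.52513120e-06] [-2.32342704e-01  6.74051728e-01  1.75283696e+00 -1.11164757e-04
  7.14768577e-01  1.16751997e+00] [0.36068632 0.18478204 0.02183569] [ 0.02721217 -0.0400174  -0.00064003] 0.6126057493005
```

View pics/wrist5.png

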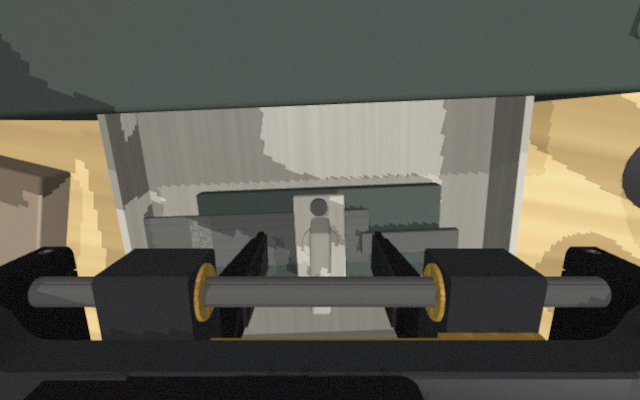

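View pics/side5.png

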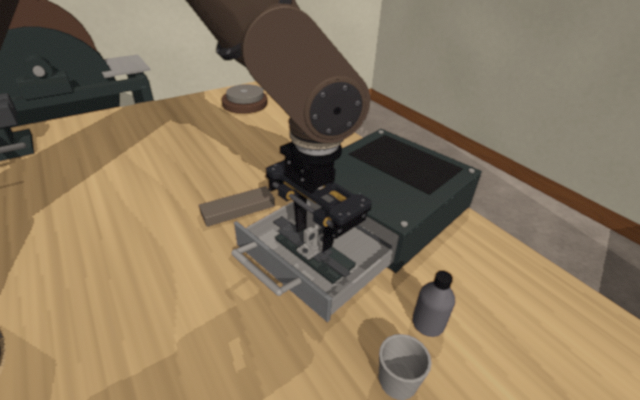

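The head now lies along the sliding direction between the open fingers, and the tray is still out. I'll turn the open gripper half a turn counter-clockwise.

Emit:
jog_arm([
  [0, 0, 0, -0.12],
  [0, 0, 0, -0.12],
  [0, 0, 0, -0.12],
  [0, 0, 0, -0.12],
  [0, 0, 0, -0.12],
  [0, 0, 0, -0.12],
  [0, 0, 0, -0.12],
  [0, 0, 0, -0.12],
  [0, 0, 0, -0.12],
  [0, 0, 0, -0.12],
])

```text
t: 14.07
ee_pos: [0.602, -0.0748, 0.0446]
orientation: [-0.546, -0.449, 0.546, -0.449]
wrist_force: [0.3, 0.0, -0.9]
width: 0.698
```

Emit:
jog_arm([
  [0, 0, 0, -0.12],
  [0, 0, 0, -0.12],
  [0, 0, 0, -0.12],
  [0, 0, 0, -0.12],
  [0, 0, 0, -0.12],
  [0, 0, 0, -0.12],
  [0, 0, 0, -0.12],
  [0, 0, 0, -0.12],
  [0, 0, 0, -0.12],
  [0, 0, 0, -0.12],
])

```text
t: 14.9
ee_pos: [0.602, -0.0748, 0.0446]
orientation: [0.197, 0.679, -0.197, 0.679]
wrist_force: [0.2, -0.4, -0.2]
width: 0.7
```

Emit:
jog_arm([
  [0, 0, 0, -0.12],
  [0, 0, 0, -0.12],
  [0, 0, 0, -0.12],
  [0, 0, 0, -0.12],
  [0, 0, 0, -0.12],
  [0, 0, 0, -0.12],
  [0, 0, 0, -0.02],
  [0, 0, 0, 0],
  [0, 0, 0, 0],
])

```text
t: 15.65
ee_pos: [0.602, -0.0748, 0.0446]
orientation: [-0.058, 0.705, 0.058, 0.705]
wrist_force: [-0.3, -0.6, 1.0]
width: 0.701
```

```bash
python3 st.py
python3 - <<'E'
from h import *
for n in('wrist',):
    im=cams.capture(n);cv2.imwrite(f'pics/{n}6.png',im[:,:,::-1])
E
```

```text
15.65 [ 0.60204053 -0.07478731  0.04462291] yaw 1.7363598668698732 d [-3.77095667e-04  9.27707440e-05 -2.55890942e-05] [-2.32399695e-01  6.74070890e-01  1.75281727e+00 -1.05436853e-04
  7.14697217e-01 -1.96867993e+00] [-0.29557993 -0.57042412  1.03260859] [ 0.0916003  -0.15062724  0.02204832] 0.7008226811749401
```

View pics/wrist6.png

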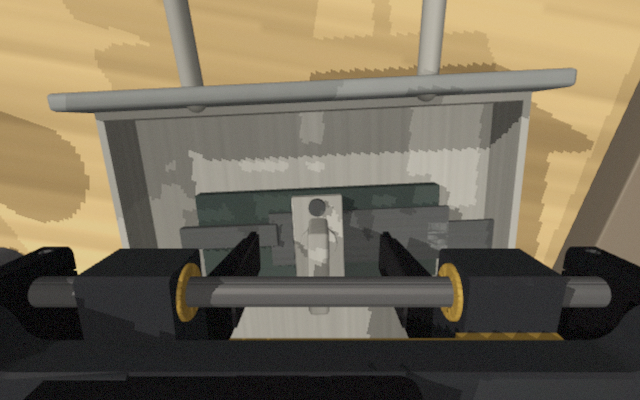

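The head stands upright and centred (column ~317) between the fingers. Gripping and turning towards the seat.

Emit:
jog_arm([
  [0, 0, 0, 0],
  [0, 0, 0, 0],
  [0, 0, 0, 0],
  [0, 0, 0, 0],
  [0, 0, 0, 0],
  [0, 0, 0, 0],
  [0, 0, 0, 0],
  [0, 0, 0, 0],
  [0, 0, 0, 0],
  [0, 0, 0, 0],
], hand=-1, force=30)

```text
t: 16.53
ee_pos: [0.6022, -0.0751, 0.0447]
orientation: [-0.06, 0.704, 0.06, 0.705]
wrist_force: [-0.7, -3.2, -0.0]
width: 0.104
```

Emit:
jog_arm([
  [0, 0, 0, 0],
  [0, 0, 0, 0],
  [0, 0, 0, 0],
])

```text
t: 16.78
ee_pos: [0.6021, -0.0751, 0.0446]
orientation: [-0.06, 0.704, 0.06, 0.705]
wrist_force: [-0.2, -5.8, -0.6]
width: 0.106
```

Emit:
jog_arm([
  [0, 0, 0, 0.05],
  [0, 0, 0, 0.1],
  [0, 0, 0, 0.1],
  [0, 0, 0, 0.1],
  [0, 0, 0, 0.1],
  [0, 0, 0, 0.1],
  [0, 0, 0, 0.1],
  [0, 0, 0, 0.1],
  [0, 0, 0, 0.05],
  [0, 0, 0, 0],
])

```text
t: 17.62
ee_pos: [0.6022, -0.075, 0.0447]
orientation: [0.22, 0.672, -0.22, 0.672]
wrist_force: [0.3, -4.9, -0.7]
width: 0.103
```

Emit:
jog_arm([
  [0, 0, 0, 0.05],
  [0, 0, 0, 0.1],
  [0, 0, 0, 0.1],
  [0, 0, 0, 0.1],
  [0, 0, 0, 0.1],
  [0, 0, 0, 0.08],
  [0, 0, 0, 0.05],
  [0, 0, 0, 0.04],
  [0, 0, 0, 0.02],
  [0, 0, 0, 0],
])

```text
t: 18.45
ee_pos: [0.6022, -0.0749, 0.0446]
orientation: [0.419, 0.569, -0.419, 0.569]
wrist_force: [1.7, -5.0, -1.3]
width: 0.104
```

```bash
python3 st.py
```

```text
18.45 [ 0.60221828 -0.0749237   0.04464626] yaw 0.3009314021096467 d [-0.0003539  -0.00014206 -0.00027821] [-2.32493075e-01  6.74115581e-01  1.75260503e+00 -3.04487734e-04
  7.14419661e-01 -5.33194432e-01] [ 1.68932476 -4.95920216 -1.29140303] [-0.86922704 -0.3426447   0.06054722] 0.1039153866955632
```

Emit:
jog_arm([
  [0, 0, 0, 0.03],
  [0, 0, 0, 0.03],
  [0, 0, 0, 0.02],
  [0, 0, 0, 0],
])

```text
t: 18.78
ee_pos: [0.6022, -0.0749, 0.0446]
orientation: [0.442, 0.552, -0.442, 0.552]
wrist_force: [1.0, -4.9, -0.9]
width: 0.103
```

```bash
python3 st.py
```

```text
18.7833 [ 0.60224827 -0.07492782  0.04463513] yaw 0.22099023705404533 d [-0.00036505 -0.00019215 -0.00027657] [-2.32505920e-01  6.74139674e-01  1.75259069e+00 -2.44738553e-04
  7.14330637e-01 -4.53311215e-01] [ 0.96443489 -4.86438241 -0.87292554] [-0.88752288 -0.34961451 -0.02256607] 0.1033745056021623
```

Emit:
jog_arm([
  [0, 0, 0, 0.02],
  [0, 0, 0, 0.02],
  [0, 0, 0, 0],
])

```text
t: 19.03
ee_pos: [0.6022, -0.0749, 0.0447]
orientation: [0.453, 0.543, -0.453, 0.543]
wrist_force: [0.6, -5.6, 0.3]
width: 0.106
```

```bash
python3 st.py
```

```text
19.0333 [ 0.60222473 -0.07489742  0.04466477] yaw 0.18090462970350957 d [-0.0003354  -0.00018542 -0.00023448] [-2.32411971e-01  6.74081639e-01  1.75261333e+00 -4.27298169e-04
  7.14399573e-01 -4.12993774e-01] [ 0.60204913 -5.59712133  0.30555807] [-0.91519133 -0.3979      0.23234979] 0.10604847905843624
```

Emit:
jog_arm([
  [0, 0, 0, 0.02],
  [0, 0, 0, 0.02],
  [0, 0, 0, 0],
])

```text
t: 19.28
ee_pos: [0.6022, -0.0749, 0.0447]
orientation: [0.464, 0.534, -0.464, 0.534]
wrist_force: [1.4, -4.6, -0.9]
width: 0.114
```

```bash
python3 st.py
```

```text
19.2833 [ 0.60221285 -0.07486836  0.04467325] yaw 0.14078198132794043 d [-0.0003269  -0.00018702 -0.0001964 ] [-2.32335885e-01  6.74069369e-01  1.75260878e+00 -5.41532293e-04
  7.14465419e-01 -3.72708778e-01] [ 1.38506919 -4.60156162 -0.88678294] [-0.91472275 -0.3803422   0.53450098] 0.11360347722159848
```

Torque climbed to 0.53 N m and the head no longer follows, so it's seated (yaw ~0.2). Short hold, then backing off to yaw ~1.78.

Emit:
jog_arm([
  [0, 0, 0, 0],
  [0, 0, 0, 0],
  [0, 0, 0, -0.04],
  [0, 0, 0, -0.1],
  [0, 0, 0, -0.1],
  [0, 0, 0, -0.1],
  [0, 0, 0, -0.1],
  [0, 0, 0, -0.1],
  [0, 0, 0, -0.1],
  [0, 0, 0, -0.1],
])

```text
t: 20.12
ee_pos: [0.6021, -0.0749, 0.0446]
orientation: [0.238, 0.666, -0.238, 0.666]
wrist_force: [1.1, -5.9, -0.3]
width: 0.106
```

Emit:
jog_arm([
  [0, 0, 0, -0.1],
  [0, 0, 0, -0.1],
  [0, 0, 0, -0.1],
  [0, 0, 0, -0.1],
  [0, 0, 0, -0.1],
  [0, 0, 0, -0.1],
  [0, 0, 0, -0.1],
  [0, 0, 0, -0.1],
  [0, 0, 0, -0.06],
  [0, 0, 0, -0.04],
])

```text
t: 20.95
ee_pos: [0.602, -0.0751, 0.0446]
orientation: [-0.075, 0.703, 0.075, 0.703]
wrist_force: [-0.4, -6.1, -0.9]
width: 0.105
```

Emit:
jog_arm([
  [0, 0, 0, 0],
  [0, 0, 0, 0],
  [0, 0, 0, 0],
  [0, 0, 0, 0],
])

```text
t: 21.28
ee_pos: [0.6021, -0.0751, 0.0447]
orientation: [-0.074, 0.703, 0.074, 0.703]
wrist_force: [0.6, -6.7, 0.1]
width: 0.103
```

```bash
python3 st.py
python3 - <<'E'
from h import *
for n in('wrist','side','top'):
    im=cams.capture(n);cv2.imwrite(f'pics/{n}7.png',im[:,:,::-1])
E
```

```text
21.2833 [ 0.60205325 -0.07509409  0.04465484] yaw 1.7808989192345144 d [-3.45293135e-04  3.96408091e-04  3.01152692e-05] [-2.32784496e-01  6.74038440e-01  1.75276513e+00 -4.61889234e-04
  7.14620048e-01 -2.01333456e+00] [ 0.56726958 -6.68231252  0.09316658] [-1.12224162 -0.37881675  0.0911899 ] 0.10302632371314628
```

View pics/wrist7.png

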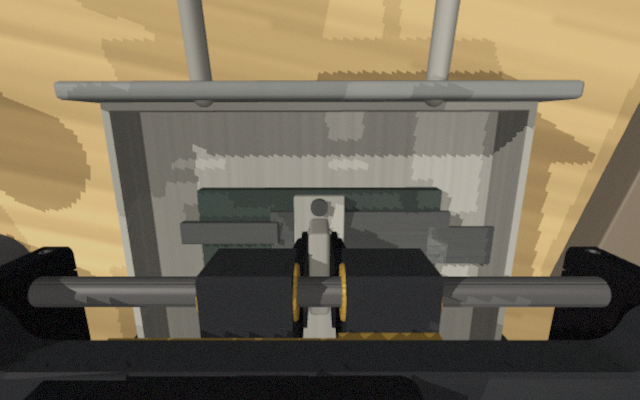

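View pics/side7.png

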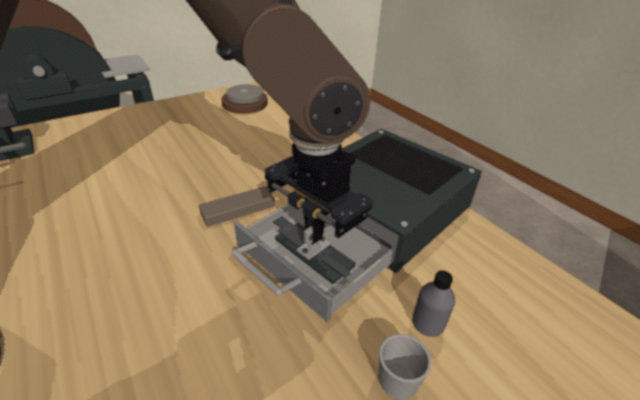

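View pics/top7.png

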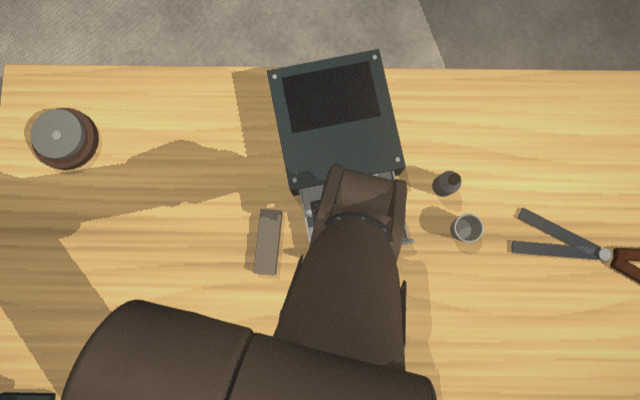

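Last pictures: the head (column ~318) lies along the slide and is gripped between the pads, the tray is out, and the stone, bottle and cup are at their starting pixels. Handing in.

```bash
python3 -c "
from workcell import order
print(order.sign_off())"
```

```text
the job is handed in; nothing more can be done
None
```

The tray is out at its stop, and the thumbscrew was seated and backed off about a quarter turn. I handed in at about 21.4 s, with the gripper still holding the screw at 30 N. No verdict was reported.

- **Tray:** I pulled it about 143 mm. The wrist force then rose to about 30 N, which I took as the stop. The last pictures show it still out.
- **Seating:** I turned the screw clockwise in two grips, about 3.1 rad in all. The wrist torque went from about 0.06 to 0.53 N m and the head stopped following at yaw about 0.2 rad. That agrees with the unit's measured yaw of 0.21.
- **Back-off:** The final tool yaw is 1.78 rad, about 1.57 from the seat. The wrist view shows the head along the sliding direction between the pads, which read about 10 mm apart.
- **Stone, bottle and cup:** They look unmoved in the top and side pictures.

**Checks that disagreed, and one slip:**
- Early estimates of the head's angle differed by up to 0.1 rad. I took a closer wrist picture and used that one.
- After releasing the handle I jogged 15 mm down instead of up. The fingertips stopped at 30 mm above the bench and touched nothing.
- At the end a sideways force of about 6 N remained on the wrist.

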